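# Show the painter which paint goes on which ear

### The arm

A 6-joint arm with a two-finger parallel gripper is mounted at the origin on the work surface. World frame = base frame: x ahead of the robot, y to its left, z up, the work surface at z = 0. Lengths are in m, angles in degrees, forces in N, time in s.
With the tool pointing down it reaches from about 0.4 to 0.825 m from the base axis. Payload 7 kg.
Tool frame: the origin (TCP) lies between the finger pads, 19 mm behind the fingertips; this is the grasp point; z points along the fingers, y is the line along which they close (so a half turn about z gives the same grasp; the last joint's range is limited). The gripper opens to 88 mm and grips with 3 to 60 N. Pads are 19 mm wide; open, the fingers measure 130 mm over their backs; the gripper's body (78 mm by 193 mm) begins 47 mm behind the grasp point.
Start: joints at [82.97, 20.546, 0.682, 0, -70.136, -16.507], TCP at [0.27, 0.619, 0.245] pointing down, gripper open.
Joint ranges: [-176.03, 176.03], [-82.01, 121.73], [-58.28, 71.71], [-173.87, 95.51], [-174.79, -0.11], [-173.66, 173.66]. Speed limits (degrees/s): [136.94, 136.94, 172.46, 180, 180, 180].

### API

Orientations are given as [roll, pitch, yaw] about the fixed x, y, z axes, in that order (R = Rz(yaw) Ry(pitch) Rx(roll)).
In Python, from rig import bot, imaging, job gives the robot as it stands. The module is installed in compiled form; this text tells all that it offers.
- The arm moves only by the tool servo_tool, never from a script. Its argument "deltas" is a list of rows, each an object of numbers: "ax", "ay", "az": the turn, a rotation vector about the tool's x, y, z in rad; "x", "y", "z": the shift along the tool's x, y, z in mm; "gripper": the closure, from -1 (fully open) to 1 (shut). A call has 1 to 8 rows; each row is the pose to reach, as a shift and turn from the pose commanded when the call began, along the tool's axes at that moment; what a row does not reach only later rows make up. A row lasts 1/10 s, in which the tool goes at most 50 mm and 8.59 degrees, less where a joint would pass 70% of its speed; a pose out of reach is approached as far as the arm can. A call with a gripper value outside its range is refused whole. The fingers move at their own pace and stop on an object; the grip force is fixed at half the most. Time passes only in rows, so rows that repeat a pose let the fingers close. It gives the time, the measured TCP pose, the force, the opening and the grip force at its end, in the units of the state.
- bot.state(): the state, without advancing time (a new reading comes with each control period).
- imaging.get_image(name): name is "scene" or "top"; returns a dict with "image" (420x560x3 uint8, blue, green, red), "K" (3x3 intrinsics, pixels), "k1" (the pictures are not rectified: a ray, as slopes to the right and down, at radius r is drawn at 1 + k1 r^2 times it, then the intrinsics apply), "world_to_cam" (4x4, takes a point from world to camera coordinates). Camera axes: x right, y down, z forward; pixel columns grow to the right and rows downward; lengths in m; the calibration is good to about 2 mm. A picture is of the moment at which its call begins. There is no depth.
- job.close_job(): hands the job in; it is judged then, once.
The state is a dict: "t": time; "joints": joint angles; "joint_velocities": joint speeds; "joint_efforts": joint torques, N m; "tcp_pos": TCP position; "eef_rot": TCP orientation; "ft_force": force on the tool from outside, world axes, zero at the start; "ft_torque": the same for the moment, N m; "gripper_width": opening from 0.0 (shut) to 1.0 (fully open); "grip_force": force on a finger pad.
Only numpy, scipy, OpenCV 4.12 (cv2) and the standard library are available. Lean on these libraries where they do the work, as an engineer would, in place of code of your own. Each camera call takes 0.05 s, during which the arm holds its last target. There are 200 camera calls.

### The job

Show the painter what to do next: press the red call button all the way down and let it go, then point straight down with the fingertips at the middle of the caramel paint jar's lid, two to four centimetres above it, and keep pointing there for at least two seconds. Then point straight down in the same way, at the same height, at the cat cut-out's bare white ear (not the caramel one), and finish still pointing there after at least two seconds. Touch nothing but the button, and do not bring the fingertips low over the grey or blue jar.

Things in the scene. Friction and masses are not known exactly. Their poses are not given: they have to be found in the camera images.
- call (a joint): travel of the red call button, m: 0 released, 0.006 fully down; it springs back by itself and takes about 4 N to push fully down
- call_top (a point): centre of the top face of the red call button (40 mm across, in a white housing fixed to the table); pressed straight down. It may stand on the robot's left or right, the green tape roll then on the other side
- caramel_jar: the caramel (orange-brown) paint jar, standing upright and loose: 66 mm across, 76 mm tall, white with a caramel band, black lid with a 54 mm caramel disc on top; origin at the centre of its underside, z up
- caramel_jar_lid (a point): centre of the top of the caramel jar's lid, 76 mm above the table
- grey_jar: a jar of the same shape with a grey band and grey disc; origin at the centre of its underside; leave it alone. The three jars stand in a row in any order, at least 100 mm apart
- grey_jar_lid (a point): centre of the top of the grey jar's lid, 76 mm above the table
- blue_jar: a jar of the same shape with a dark blue band and blue disc; origin at the centre of its underside; leave it alone
- blue_jar_lid (a point): centre of the top of the blue jar's lid, 76 mm above the table
- cat: flat white cat cut-out on a plywood back, about 270 mm long, 8 mm thick, fixed flat on the table; origin on its underside in the belly, +y towards the head, z up. The face has a grey mask and blue eyes; two pointed ears at the head's end, one painted caramel, the other bare white
- bare_ear (a point): middle of the bare white ear (about 35 mm wide), on the cat's upper face, 8 mm above the table; it lies at (0.046, 0.121) m in the cat's frame, the caramel ear at (-0.046, 0.121)
- tape: roll of green tape lying flat, loose, 96 mm across, 24 mm high; origin at the centre of its underside; leave it alone
- glue: small white glue bottle with an orange label, standing loose, 38 mm across, 85 mm tall; origin at the centre of its underside; leave it alone
Mind the look-alikes: they are no part of the job. What is shaped like the part that bears call but orange or turquoise is not meant.

How it is judged:
By the outcome, as a careful person would: the job done as asked, in the order asked, and still so for the second after the job is handed in, with the robot touching nothing.
It also fails if it takes over 58 s, if anything falls off the work surface, if the arm or the gripper's body presses on something with over 40 N, if the wrist force passes 120 N, or if a joint passes its speed limit or range.

## Working session

There is one attempt and no reset: what is moved stays moved. The work goes in short steps, Python scripts to look and compute and a tool call to move; the robot and the scene stay as the last step left them, time stands still between calls to the robot, and variables do not carry over. Pictures are saved under pics/ and viewed, at most 10 in all, crops included, and the job is handed in when it is done.

Besides the shell and the picture viewer there is one more tool, called after "Call:" by a JSON object that holds its "api" and its "payload". servo_tool: Moves the arm, as the interface text tells. Its arguments: {"type":"object","properties":{"deltas":{"type":"array","items":{"type":"object","properties":{"ax":{"type":"number"},"ay":{"type":"number"},"az":{"type":"number"},"x":{"type":"number"},"y":{"type":"number"},"z":{"type":"number"},"gripper":{"type":"number"}}}}},"required":["deltas"]}

```bash
mkdir -p pics; python3 - <<'E'
from rig import bot, imaging
import cv2,numpy as np
for n in("top","scene"):
    d=imaging.get_image(n); cv2.imwrite(f"pics/{n}0.png",d["image"]); np.savez(n+"0.npz",**d)
    print(n,d["K"].tolist(),d["k1"],np.linalg.inv(d["world_to_cam"])[:3].round(3).tolist())
s=bot.state();print(s)
E
```

```text
top [[380.59911352386985, 0.0, 272.8245837932492], [0.0, 380.59911352386985, 209.85597018758068], [0.0, 0.0, 1.0]] -0.016989903960087913 [[-0.003, -0.984, 0.178, 0.417], [-1.0, 0.008, 0.028, -0.053], [-0.029, -0.178, -0.984, 0.875]]
scene [[462.587441222418, 0.0, 282.40808889170233], [0.0, 462.587441222418, 206.3694762299277], [0.0, 0.0, 1.0]] -0.1550151643158141 [[-0.826, 0.394, -0.402, 1.069], [0.563, 0.564, -0.604, 0.727], [-0.011, -0.725, -0.688, 0.927]]
{'t': 0.1, 'joints': array([ 8.29708382e+01,  2.05864655e+01,  6.41735782e-01, -1.49984403e-02,
       -7.01362957e+01, -1.65060165e+01]), 'joint_velocities': array([-0.00100271, -0.05261331,  0.12785747,  0.04788604, -0.00162355,
       -0.03748231]), 'joint_efforts': array([-8.60187629e-04, -5.84166920e+01,  2.93750328e+01,  7.01557115e+00,
        1.01182310e-02, -5.81777613e-05]), 'tcp_pos': array([0.26942296, 0.61848202, 0.24455535]), 'eef_rot': array([ 1.79918307e+02, -9.50292065e-03, -2.35402777e+01]), 'ft_force': array([ 0.06838566, -0.24752382, -0.18916452]), 'ft_torque': array([-0.01710721,  0.00069218, -0.02166213]), 'grip_force': 0.0, 'gripper_width': 0.9992701761543656}
```

View pics/top0.png

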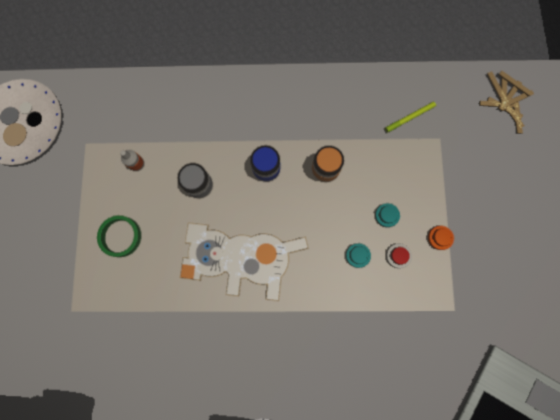

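View pics/scene0.png

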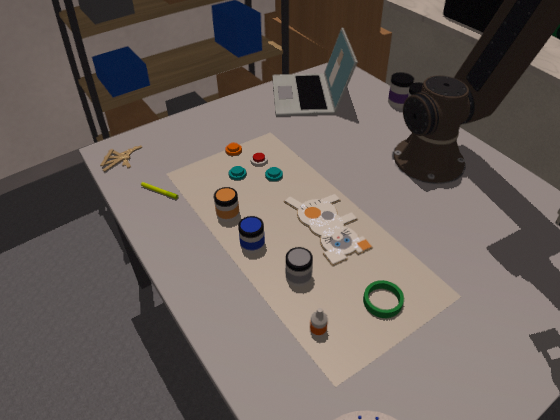

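The top view shows the red button at about (400,256), the caramel lid at (329,160), the bare ear near (197,234) and the caramel ear at (188,271). In the scene view, the button is at (259,157) and the caramel lid at (227,195). Next I'll measure them.

```bash
cat > h.py <<'E'
import cv2,numpy as np
def load(n): return dict(np.load(n+"0.npz"))
def ray(d,p):
    u=cv2.undistortPoints(np.array([[p]],float),d["K"],np.array([float(d["k1"]),0,0,0]))[0,0]
    # given model is forward distortion of slopes = OpenCV k1 model
    M=np.linalg.inv(d["world_to_cam"]); v=M[:3,:3]@[u[0],u[1],1]
    return M[:3,3],v/np.linalg.norm(v)
def plane(d,p,z):
    o,v=ray(d,p); return o+v*(z-o[2])/v[2]
def tri(a,pa,b,pb):
    o1,v1=ray(a,pa);o2,v2=ray(b,pb)
    s=np.linalg.lstsq(np.stack([v1,-v2],1),o2-o1,rcond=None)[0]
    x,y=o1+s[0]*v1,o2+s[1]*v2
    return (x+y)/2,np.linalg.norm(x-y)
def blob(d,lo,hi,near,r):
    hsv=cv2.cvtColor(d["image"],cv2.COLOR_BGR2HSV); m=cv2.inRange(hsv,lo,hi)
    k=np.zeros_like(m);cv2.circle(k,near,r,255,-1);m&=k
    n,l,s,c=cv2.connectedComponentsWithStats(m)
    i=1+np.argmax(s[1:,4]); return c[i],s[i]
E
python3 - <<'E'
from h import *
t,s=load("top"),load("scene")
def red(d,n):
    img=d["image"].astype(int);m=((img[...,2]>90)&(img[...,1]<60)&(img[...,0]<70)).astype(np.uint8)
    k=np.zeros_like(m);cv2.circle(k,n,14,1,-1);_,l,st,c=cv2.connectedComponentsWithStats(m&k);i=1+np.argmax(st[1:,4]);return c[i],st[i]
a,b=red(t,(400,256)),red(s,(259,157));print("red",a,b,tri(t,a[0],s,b[0]))
for z in(.02,.03,.04): print(z,plane(t,a[0],z),plane(s,b[0],z))
O=((8,120,90),(20,255,255))
a,b=blob(t,*O,(329,160),13),blob(s,*O,(227,194),11);print("lid",a,b,tri(t,a[0],s,b[0]),plane(t,a[0],.076),plane(s,b[0],.076))
a,b=blob(t,*O,(188,271),12),blob(s,*O,(364,245),10);print("cear",a,b,plane(t,a[0],.008),plane(s,b[0],.008))
for n,p in(("grey",(193,174)),("blue",(265,157))):print(n,plane(t,p,.076))
print("ear guess",plane(t,(197,234),.008))
print("glue",plane(t,(129,156),.085))
A=t["image"][215:290,170:320];B=s["image"][185:265,280:385]
A=cv2.resize(A,None,fx=5,fy=5,interpolation=2)
B=cv2.resize(B,None,fx=5,fy=5,interpolation=2)
cv2.imwrite("pics/c1.png",A)
R=cv2.resize(np.hstack([t["image"][236:276,380:420],s["image"][137:177,239:279]]),None,fx=9,fy=9);cv2.imwrite("pics/c2.png",R)
E
```

```text
red (array([399.80092593, 255.33333333]), array([392, 248,  17,  16, 216], dtype=int32)) (array([258.5, 156. ]), array([253, 153,  12,   7,  70], dtype=int32)) (array([ 0.46697827, -0.31142222,  0.01783445]), np.float64(0.0004035858554952222))
0.02 [ 0.46670086 -0.31062858  0.02      ] [ 0.46852938 -0.30913166  0.02      ]
0.03 [ 0.46612068 -0.30761858  0.03      ] [ 0.4751477  -0.29771684  0.03      ]
0.04 [ 0.46554051 -0.30460859  0.04      ] [ 0.48176601 -0.28630203  0.04      ]
lid (array([328.96494845, 159.24536082]), array([317, 147,  25,  25, 485], dtype=int32)) (array([225.21 , 194.155]), array([216, 188,  19,  13, 200], dtype=int32)) (array([ 0.67265811, -0.15331576,  0.07449731]), np.float64(0.00069972708196189)) [ 0.67246388 -0.15335894  0.076     ] [ 0.67315539 -0.15143695  0.076     ]
cear (array([187.10828025, 271.40764331]), array([181, 265,  13,  14, 157], dtype=int32)) (array([364.23333333, 244.65555556]), array([358, 240,  14,  11,  90], dtype=int32)) [0.43351205 0.16611021 0.008     ] [0.43624647 0.16744393 0.008     ]
grey [0.64255198 0.1436982  0.076     ]
blue [ 0.67926304 -0.01388275  0.076     ]
ear guess [0.51863062 0.14622309 0.008     ]
glue [0.68262918 0.28474636 0.085     ]
```

View pics/c1.png

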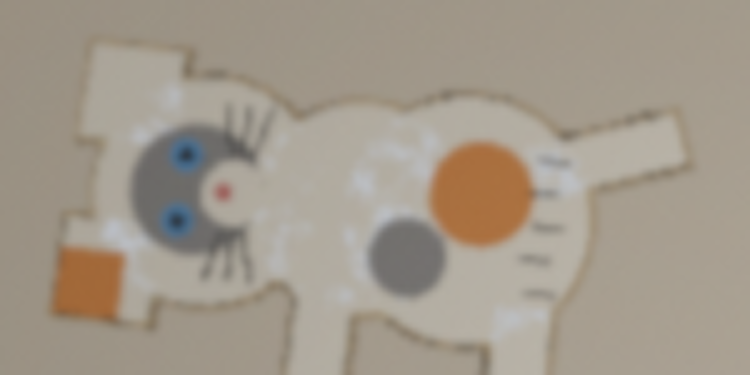

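View pics/c2.png

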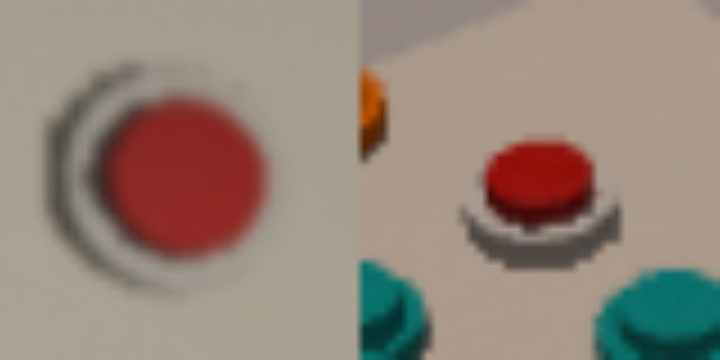

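The first crop shows the cat's bare ear as an unpainted square: outer corner at crop (92,38), back corner (190,50), inner corner (78,138). The caramel patch sits on the other ear at crop (87,284). The second crop shows the red button with its top clearly above the white housing. I'll find the bare ear by mirroring about the cat's axis, then check it against the 92 mm ear spacing. I'll also refine the button height from edges.

```bash
python3 - <<'E'
from h import *
t,s=load("top"),load("scene")
P=lambda c:plane(t,((c[0]+.5)/5-.5+170,(c[1]+.5)/5-.5+215),.008)[:2]
pairs=[((92,38),(50,315)),((190,50),(152,327)),((78,138),(62,212)),((186,154),(177,220))]
A=[(P(a),P(b)) for a,b in pairs]
lat=sum(a-b for a,b in A); lat/=np.linalg.norm(lat)
fwd=np.array([-lat[1],lat[0]]); m=np.mean([(a+b)/2 for a,b in A],0)
c=plane(t,(187.1,271.4),.008)[:2]
print("fwd",fwd,"paint lat",(c-m)@lat,"fwd",(c-m)@fwd)
for a,b in A: print([round(float(v)*1e3,1) for q in(a,b) for v in((q-m)@lat,(q-m)@fwd)])
mir=c-2*((c-m)@lat)*lat
print("mirror",mir,"quad centre",(A[1][0]+A[2][0])/2)
for tt in (m+.046*lat+((c-m)@fwd)*fwd,):print("by 46mm",tt, "belly origin:",tt-.046*lat-.121*fwd)
# full red ellipse in scene (red hue)
for d,n,z in((t,(400,256),.02),(s,(259,157),.02)):
    hsv=cv2.cvtColor(d["image"],cv2.COLOR_BGR2HSV);mk=((hsv[...,0]<7)|(hsv[...,0]>172))&(hsv[...,1]>150)&(hsv[...,2]>60)
    k=np.zeros(mk.shape,np.uint8);cv2.circle(k,n,11,1,-1);ys,xs=np.where(mk&(k>0))
    print(xs.min(),xs.max(),ys.min(),ys.max(),len(xs),xs.mean(),ys.mean())
E
```

```text
fwd [0.11885091 0.99291211] paint lat -0.048027488592310645 fwd 0.009230038285321679
[63.7, 24.6, -63.7, 24.1]
[63.2, -21.7, -63.6, -22.9]
[17.0, 23.9, -17.3, 25.9]
[15.4, -26.8, -14.8, -27.1]
mirror [0.52890338 0.15471355] quad centre [0.52008934 0.14758836]
by 46mm [0.52689026 0.15495451] belly origin: [0.46683534 0.04027929]
392 408 248 263 217 399.9815668202765 255.36866359447004
253 264 153 161 89 258.3820224719101 156.80898876404495
```

Call:
{"api": "servo_tool", "payload": {"deltas": [{"x": 15,"y": 12,"gripper": 1},{"x": 45,"y": 35,"gripper": 1},{"x": 80,"y": 63,"gripper": 1},{"x": 115,"y": 90,"gripper": 1},{"x": 150,"y": 118,"gripper": 1},{"x": 185,"y": 145,"gripper": 1},{"x": 215,"y": 169,"gripper": 1},{"x": 232,"y": 182,"gripper": 1}]}}

```text
invalid input
```

Call:
{"api": "servo_tool", "payload": {"deltas": [{"x": 15,"y": 12,"gripper": 1},{"x": 45,"y": 35,"gripper": 1},{"x": 80,"y": 63,"gripper": 1},{"x": 115,"y": 90,"gripper": 1},{"x": 150,"y": 118,"gripper": 1},{"x": 185,"y": 145,"gripper": 1},{"x": 215,"y": 169,"gripper": 1},{"x": 232,"y": 182,"gripper": 1}]}}

```text
invalid input
```

```bash
cat > to.py <<'E'
import sys,numpy as np
from scipy.spatial.transform import Rotation as R
from rig import bot
s=bot.state();T=np.array(list(map(float,sys.argv[1:4])))
r=R.from_euler("xyz",s["eef_rot"],degrees=True)
print("t",s["t"],"tcp",s["tcp_pos"].round(4),"rot",s["eef_rot"].round(2),"f",s["ft_force"].round(2),"w",round(s["gripper_width"],3),"j",s["joints"].round(1))
print("tool delta mm",(r.inv().apply(T-s["tcp_pos"])*1e3).round(1))
E
python3 to.py 0.4665 -0.310 0.09
```

```text
t 0.1 tcp [0.2694 0.6185 0.2446] rot [ 1.7992e+02 -1.0000e-02 -2.3540e+01] f [ 0.07 -0.25 -0.19] w 0.999 j [ 83.   20.6   0.6  -0.  -70.1 -16.5]
tool delta mm [551.5 772.3 155.7]
```

Call:
{"api": "servo_tool", "payload": {"deltas": [{"x": 15,"y": 12,"z": 0,"ax": 0,"ay": 0,"az": 0,"gripper": 1},{"x": 45,"y": 35,"z": 0,"ax": 0,"ay": 0,"az": 0,"gripper": 1},{"x": 80,"y": 63,"z": 0,"ax": 0,"ay": 0,"az": 0,"gripper": 1},{"x": 115,"y": 90,"z": 0,"ax": 0,"ay": 0,"az": 0,"gripper": 1},{"x": 150,"y": 118,"z": 0,"ax": 0,"ay": 0,"az": 0,"gripper": 1},{"x": 185,"y": 145,"z": 0,"ax": 0,"ay": 0,"az": 0,"gripper": 1},{"x": 215,"y": 169,"z": 0,"ax": 0,"ay": 0,"az": 0,"gripper": 1},{"x": 232,"y": 182,"z": 0,"ax": 0,"ay": 0,"az": 0,"gripper": 1}]}}

```text
t: 0.9
tcp_pos: [0.4103, 0.356, 0.2455]
eef_rot: [180.0, 0.0, -23.6]
ft_force: [0.1, 0.9, -0.1]
gripper_width: 0.335
grip_force: 0.0
```

Call:
{"api": "servo_tool", "payload": {"deltas": [{"x": 15,"y": 12,"z": 0,"ax": 0,"ay": 0,"az": 0,"gripper": 1},{"x": 45,"y": 35,"z": 0,"ax": 0,"ay": 0,"az": 0,"gripper": 1},{"x": 80,"y": 63,"z": 0,"ax": 0,"ay": 0,"az": 0,"gripper": 1},{"x": 115,"y": 90,"z": 0,"ax": 0,"ay": 0,"az": 0,"gripper": 1},{"x": 150,"y": 118,"z": 0,"ax": 0,"ay": 0,"az": 0,"gripper": 1},{"x": 185,"y": 145,"z": 0,"ax": 0,"ay": 0,"az": 0,"gripper": 1},{"x": 215,"y": 169,"z": 0,"ax": 0,"ay": 0,"az": 0,"gripper": 1},{"x": 232,"y": 182,"z": 0,"ax": 0,"ay": 0,"az": 0,"gripper": 1}]}}

```text
t: 1.7
tcp_pos: [0.5499, 0.0967, 0.2451]
eef_rot: [180.0, 0.0, -23.7]
ft_force: [-0.2, -0.9, 0.2]
gripper_width: 0.005
grip_force: 0.0
```

```bash
python3 to.py 0.4665 -0.310 0.1
```

```text
t 1.7 tcp [0.5499 0.0967 0.2451] rot [ 1.7997e+02  2.0000e-02 -2.3660e+01] f [-0.25 -0.95  0.17] w 0.005 j [ 30.1   9.6 -14.2   0.  -66.2  36.3]
tool delta mm [ 86.9 405.9 145.3]
```

Call:
{"api": "servo_tool", "payload": {"deltas": [{"x": 5,"y": 20,"z": 0,"ax": 0,"ay": 0,"az": 0,"gripper": 1},{"x": 15,"y": 65,"z": 0,"ax": 0,"ay": 0,"az": 0,"gripper": 1},{"x": 26,"y": 110,"z": 0,"ax": 0,"ay": 0,"az": 0,"gripper": 1},{"x": 37,"y": 155,"z": 0,"ax": 0,"ay": 0,"az": 0,"gripper": 1},{"x": 48,"y": 200,"z": 0,"ax": 0,"ay": 0,"az": 0,"gripper": 1},{"x": 59,"y": 245,"z": 0,"ax": 0,"ay": 0,"az": 0,"gripper": 1},{"x": 70,"y": 285,"z": 0,"ax": 0,"ay": 0,"az": 0,"gripper": 1},{"x": 77,"y": 310,"z": 0,"ax": 0,"ay": 0,"az": 0,"gripper": 1}]}}

```text
t: 2.5
tcp_pos: [0.4948, -0.2178, 0.2453]
eef_rot: [180.0, 0.0, -23.6]
ft_force: [-0.2, -0.7, 1.2]
gripper_width: 0.007
grip_force: 0.0
```

Call:
{"api": "servo_tool", "payload": {"deltas": [{"x": 3,"y": 20,"z": 10,"ax": 0,"ay": 0,"az": 0,"gripper": 1},{"x": 6,"y": 50,"z": 30,"ax": 0,"ay": 0,"az": 0,"gripper": 1},{"x": 9,"y": 80,"z": 60,"ax": 0,"ay": 0,"az": 0,"gripper": 1},{"x": 10,"y": 95,"z": 90,"ax": 0,"ay": 0,"az": 0,"gripper": 1},{"x": 10,"y": 95,"z": 120,"ax": 0,"ay": 0,"az": 0,"gripper": 1},{"x": 10,"y": 95,"z": 140,"ax": 0,"ay": 0,"az": 0,"gripper": 1},{"x": 10,"y": 95,"z": 145,"ax": 0,"ay": 0,"az": 0,"gripper": 1},{"x": 10,"y": 95,"z": 145,"ax": 0,"ay": 0,"az": 0,"gripper": 1}]}}

```text
t: 3.3
tcp_pos: [0.4669, -0.3063, 0.0999]
eef_rot: [180.0, 0.1, -23.5]
ft_force: [1.2, 0.7, 1.0]
gripper_width: 0.0
grip_force: 0.0
```

```bash
python3 to.py 0.4665 -0.310 0.05; python3 - <<'E'
from rig import imaging
import cv2
d=imaging.get_image("scene");cv2.imwrite("pics/s1.png",cv2.resize(d["image"][60:240,160:400],(800,600)))
E
```

```text
t 3.3 tcp [ 0.4669 -0.3063  0.0999] rot [ 1.7998e+02  9.0000e-02 -2.3540e+01] f [1.2  0.65 1.01] w 0.0 j [-13.2  17.7 -24.7   0.  -47.7  79.6]
tool delta mm [ 1.2  3.5 49.9]
```

View pics/s1.png

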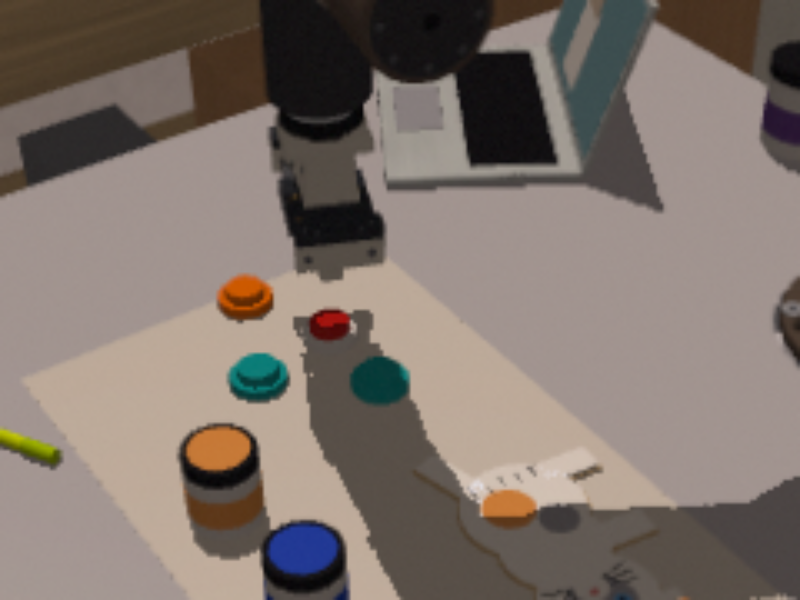

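The crop shows the closed fingertips at (330,275), directly above the red button at (330,322). Next I'll descend while watching the force.

Call:
{"api": "servo_tool", "payload": {"deltas": [{"x": 1,"y": 2,"z": 15,"ax": 0,"ay": 0,"az": 0,"gripper": 1},{"x": 1,"y": 3,"z": 30,"ax": 0,"ay": 0,"az": 0,"gripper": 1},{"x": 1,"y": 3,"z": 42,"ax": 0,"ay": 0,"az": 0,"gripper": 1},{"x": 1,"y": 3,"z": 48,"ax": 0,"ay": 0,"az": 0,"gripper": 1},{"x": 1,"y": 3,"z": 50,"ax": 0,"ay": 0,"az": 0,"gripper": 1},{"x": 1,"y": 3,"z": 50,"ax": 0,"ay": 0,"az": 0,"gripper": 1}]}}

```text
t: 3.95
tcp_pos: [0.4676, -0.3094, 0.0507]
eef_rot: [180.0, -0.0, -23.5]
ft_force: [-0.5, 0.7, 0.3]
gripper_width: 0.003
grip_force: 0.0
```

Call:
{"api": "servo_tool", "payload": {"deltas": [{"x": 0,"y": 0,"z": 2,"ax": 0,"ay": 0,"az": 0,"gripper": 1},{"x": 0,"y": 0,"z": 4,"ax": 0,"ay": 0,"az": 0,"gripper": 1},{"x": 0,"y": 0,"z": 6,"ax": 0,"ay": 0,"az": 0,"gripper": 1},{"x": 0,"y": 0,"z": 7,"ax": 0,"ay": 0,"az": 0,"gripper": 1},{"x": 0,"y": 0,"z": 7,"ax": 0,"ay": 0,"az": 0,"gripper": 1}]}}

```text
t: 4.45
tcp_pos: [0.4672, -0.3094, 0.0432]
eef_rot: [180.0, 0.0, -23.5]
ft_force: [0.7, -0.4, 0.7]
gripper_width: 0.007
grip_force: 0.0
```

Call:
{"api": "servo_tool", "payload": {"deltas": [{"x": 0,"y": 0,"z": 1,"ax": 0,"ay": 0,"az": 0,"gripper": 1},{"x": 0,"y": 0,"z": 2,"ax": 0,"ay": 0,"az": 0,"gripper": 1},{"x": 0,"y": 0,"z": 2,"ax": 0,"ay": 0,"az": 0,"gripper": 1}]}}

```text
t: 4.75
tcp_pos: [0.4673, -0.3094, 0.0413]
eef_rot: [180.0, 0.0, -23.5]
ft_force: [0.0, 0.3, -0.6]
gripper_width: 0.005
grip_force: 0.0
```

Call:
{"api": "servo_tool", "payload": {"deltas": [{"x": 0,"y": 0,"z": 1,"ax": 0,"ay": 0,"az": 0,"gripper": 1},{"x": 0,"y": 0,"z": 2,"ax": 0,"ay": 0,"az": 0,"gripper": 1},{"x": 0,"y": 0,"z": 2,"ax": 0,"ay": 0,"az": 0,"gripper": 1}]}}

```text
t: 5.05
tcp_pos: [0.4674, -0.3094, 0.0394]
eef_rot: [180.0, -0.0, -23.5]
ft_force: [-0.2, 0.3, 1.2]
gripper_width: 0.005
grip_force: 0.9
```

Call:
{"api": "servo_tool", "payload": {"deltas": [{"x": 0,"y": 0,"z": 1,"ax": 0,"ay": 0,"az": 0,"gripper": 1},{"x": 0,"y": 0,"z": 2,"ax": 0,"ay": 0,"az": 0,"gripper": 1},{"x": 0,"y": 0,"z": 2,"ax": 0,"ay": 0,"az": 0,"gripper": 1}]}}

```text
t: 5.35
tcp_pos: [0.4674, -0.3094, 0.0374]
eef_rot: [180.0, -0.0, -23.5]
ft_force: [-0.4, 0.2, 2.7]
gripper_width: 0.004
grip_force: 1.4
```

Call:
{"api": "servo_tool", "payload": {"deltas": [{"x": 0,"y": 0,"z": 1,"ax": 0,"ay": 0,"az": 0,"gripper": 1},{"x": 0,"y": 0,"z": 2,"ax": 0,"ay": 0,"az": 0,"gripper": 1},{"x": 0,"y": 0,"z": 2,"ax": 0,"ay": 0,"az": 0,"gripper": 1}]}}

```text
t: 5.65
tcp_pos: [0.4674, -0.3094, 0.0353]
eef_rot: [180.0, -0.0, -23.5]
ft_force: [-1.3, -0.4, 3.2]
gripper_width: 0.007
grip_force: 1.8
```

Call:
{"api": "servo_tool", "payload": {"deltas": [{"x": 0,"y": 0,"z": 1,"ax": 0,"ay": 0,"az": 0,"gripper": 1},{"x": 0,"y": 0,"z": 1,"ax": 0,"ay": 0,"az": 0,"gripper": 1}]}}

```text
t: 5.85
tcp_pos: [0.4674, -0.3094, 0.035]
eef_rot: [180.0, -0.0, -23.5]
ft_force: [-1.4, 1.6, 9.8]
gripper_width: 0.002
grip_force: 4.8
```

Call:
{"api": "servo_tool", "payload": {"deltas": [{"x": 0,"y": 0,"z": 0.5,"ax": 0,"ay": 0,"az": 0,"gripper": 1},{"x": 0,"y": 0,"z": 0.5,"ax": 0,"ay": 0,"az": 0,"gripper": 1}]}}

```text
t: 6.05
tcp_pos: [0.4674, -0.3094, 0.0349]
eef_rot: [180.0, -0.0, -23.5]
ft_force: [-3.7, 3.7, 13.2]
gripper_width: 0.003
grip_force: 7.0
```

The force jumped at the stop, so the button is fully down. Now I'll release it and rise.

Call:
{"api": "servo_tool", "payload": {"deltas": [{"x": 0,"y": 0,"z": -3,"ax": 0,"ay": 0,"az": 0,"gripper": 1},{"x": 0,"y": 0,"z": -15,"ax": 0,"ay": 0,"az": 0,"gripper": 1},{"x": 0,"y": 0,"z": -45,"ax": 0,"ay": 0,"az": 0,"gripper": 1},{"x": 0,"y": 0,"z": -80,"ax": 0,"ay": 0,"az": 0,"gripper": 1},{"x": 0,"y": 0,"z": -115,"ax": 0,"ay": 0,"az": 0,"gripper": 1},{"x": 0,"y": 0,"z": -145,"ax": 0,"ay": 0,"az": 0,"gripper": 1},{"x": 0,"y": 0,"z": -165,"ax": 0,"ay": 0,"az": 0,"gripper": 1},{"x": 0,"y": 0,"z": -165,"ax": 0,"ay": 0,"az": 0,"gripper": 1}]}}

```text
t: 6.85
tcp_pos: [0.4689, -0.31, 0.2028]
eef_rot: [-180.0, -0.4, -23.5]
ft_force: [-0.5, -0.5, 0.2]
gripper_width: 0.005
grip_force: 0.0
```

```bash
python3 to.py 0.6725 -0.153 0.125; python3 - <<'E'
from h import *
from rig import imaging
d=imaging.get_image("scene")
O=((8,120,90),(20,255,255))
b=blob(d,*O,(227,194),11);print(b,plane(d,b[0],.076))
E
```

```text
t 6.85 tcp [ 0.4689 -0.31    0.2028] rot [-179.98   -0.35  -23.52] f [-0.54 -0.52  0.18] w 0.005 j [-13.5  11.6 -17.6   0.  -60.5  80. ]
tool delta mm [ 123.6 -225.2   78.6]
(array([225.21 , 194.155]), array([216, 188,  19,  13, 200], dtype=int32)) [ 0.67315539 -0.15143695  0.076     ]
```

Call:
{"api": "servo_tool", "payload": {"deltas": [{"x": 10,"y": -18,"z": 0,"ax": 0,"ay": 0,"az": 0,"gripper": 1},{"x": 30,"y": -54,"z": 0,"ax": 0,"ay": 0,"az": 0,"gripper": 1},{"x": 52,"y": -95,"z": 0,"ax": 0,"ay": 0,"az": 0,"gripper": 1},{"x": 74,"y": -135,"z": 0,"ax": 0,"ay": 0,"az": 0,"gripper": 1},{"x": 96,"y": -175,"z": 0,"ax": 0,"ay": 0,"az": 0,"gripper": 1},{"x": 115,"y": -209,"z": 0,"ax": 0,"ay": 0,"az": 0,"gripper": 1},{"x": 124,"y": -225,"z": 0,"ax": 0,"ay": 0,"az": 0,"gripper": 1},{"x": 124,"y": -225,"z": 0,"ax": 0,"ay": 0,"az": 0,"gripper": 1}]}}

```text
t: 7.7
tcp_pos: [0.6722, -0.1503, 0.1966]
eef_rot: [179.9, 0.1, -23.4]
ft_force: [-0.1, -0.5, -0.7]
gripper_width: 0.006
grip_force: 0.0
```

```bash
python3 to.py 0.6725 -0.153 0.125
```

```text
t 7.7 tcp [ 0.6722 -0.1503  0.1966] rot [ 1.7994e+02  1.5000e-01 -2.3400e+01] f [-0.05 -0.49 -0.7 ] w 0.006 j [  3.6  23.7  -1.1  -0.  -65.4  63. ]
tool delta mm [ 1.5  2.2 71.6]
```

Call:
{"api": "servo_tool", "payload": {"deltas": [{"x": 1,"y": 2,"z": 10,"ax": 0,"ay": 0,"az": 0,"gripper": 1},{"x": 1,"y": 2,"z": 25,"ax": 0,"ay": 0,"az": 0,"gripper": 1},{"x": 1,"y": 2,"z": 40,"ax": 0,"ay": 0,"az": 0,"gripper": 1},{"x": 1,"y": 2,"z": 55,"ax": 0,"ay": 0,"az": 0,"gripper": 1},{"x": 1,"y": 2,"z": 66,"ax": 0,"ay": 0,"az": 0,"gripper": 1},{"x": 1,"y": 2,"z": 71,"ax": 0,"ay": 0,"az": 0,"gripper": 1},{"x": 1,"y": 2,"z": 71,"ax": 0,"ay": 0,"az": 0,"gripper": 1},{"x": 1,"y": 2,"z": 71,"ax": 0,"ay": 0,"az": 0,"gripper": 1}]}}

```text
t: 8.5
tcp_pos: [0.6713, -0.155, 0.1283]
eef_rot: [-180.0, -0.0, -23.5]
ft_force: [-0.1, 0.1, -0.1]
gripper_width: 0.007
grip_force: 0.0
```

```bash
python3 to.py 0.6725 -0.153 0.125; python3 - <<'E'
from rig import imaging
import cv2
d=imaging.get_image("scene");cv2.imwrite("pics/s2.png",cv2.resize(d["image"][60:240,160:400],(800,600)))
E
```

```text
t 8.5 tcp [ 0.6713 -0.155   0.1283] rot [-1.800e+02 -4.000e-02 -2.353e+01] f [-0.07  0.1  -0.13] w 0.007 j [  3.2  26.7  -5.8   0.  -57.5  63.3]
tool delta mm [ 0.3 -2.3  3.3]
```

View pics/s2.png

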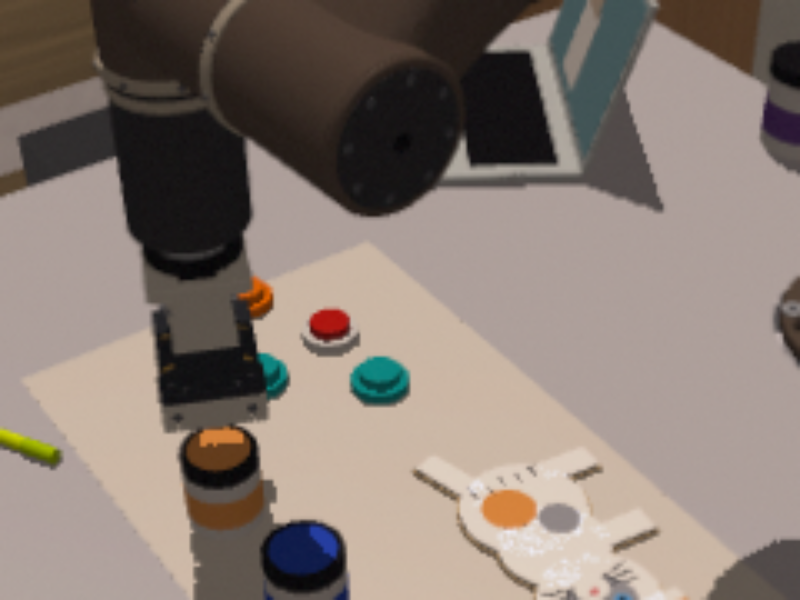

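The crop shows the tips just above the caramel lid, at about (217,445), and the button back up at (330,325). I'll make a small correction and hold for more than 2 s.

Call:
{"api": "servo_tool", "payload": {"deltas": [{"x": 0,"y": -2,"z": 3,"ax": 0,"ay": 0,"az": 0,"gripper": 1},{"x": 0,"y": -2,"z": 3,"ax": 0,"ay": 0,"az": 0,"gripper": 1},{"x": 0,"y": -2,"z": 3,"ax": 0,"ay": 0,"az": 0,"gripper": 1},{"x": 0,"y": -2,"z": 3,"ax": 0,"ay": 0,"az": 0,"gripper": 1},{"x": 0,"y": -2,"z": 3,"ax": 0,"ay": 0,"az": 0,"gripper": 1},{"x": 0,"y": -2,"z": 3,"ax": 0,"ay": 0,"az": 0,"gripper": 1},{"x": 0,"y": -2,"z": 3,"ax": 0,"ay": 0,"az": 0,"gripper": 1},{"x": 0,"y": -2,"z": 3,"ax": 0,"ay": 0,"az": 0,"gripper": 1}]}}

```text
t: 9.35
tcp_pos: [0.6718, -0.1531, 0.1249]
eef_rot: [180.0, -0.0, -23.5]
ft_force: [-0.3, -1.3, -0.5]
gripper_width: 0.003
grip_force: 0.0
```

Call:
{"api": "servo_tool", "payload": {"deltas": [{"x": 0,"y": 0,"z": 0,"ax": 0,"ay": 0,"az": 0,"gripper": 1},{"x": 0,"y": 0,"z": 0,"ax": 0,"ay": 0,"az": 0,"gripper": 1},{"x": 0,"y": 0,"z": 0,"ax": 0,"ay": 0,"az": 0,"gripper": 1},{"x": 0,"y": 0,"z": 0,"ax": 0,"ay": 0,"az": 0,"gripper": 1},{"x": 0,"y": 0,"z": 0,"ax": 0,"ay": 0,"az": 0,"gripper": 1},{"x": 0,"y": 0,"z": 0,"ax": 0,"ay": 0,"az": 0,"gripper": 1},{"x": 0,"y": 0,"z": 0,"ax": 0,"ay": 0,"az": 0,"gripper": 1},{"x": 0,"y": 0,"z": 0,"ax": 0,"ay": 0,"az": 0,"gripper": 1}]}}

```text
t: 10.15
tcp_pos: [0.6718, -0.153, 0.1248]
eef_rot: [-180.0, 0.0, -23.5]
ft_force: [0.2, 0.8, -1.0]
gripper_width: 0.005
grip_force: 0.0
```

Call:
{"api": "servo_tool", "payload": {"deltas": [{"x": 0,"y": 0,"z": 0,"ax": 0,"ay": 0,"az": 0,"gripper": 1},{"x": 0,"y": 0,"z": 0,"ax": 0,"ay": 0,"az": 0,"gripper": 1},{"x": 0,"y": 0,"z": 0,"ax": 0,"ay": 0,"az": 0,"gripper": 1},{"x": 0,"y": 0,"z": 0,"ax": 0,"ay": 0,"az": 0,"gripper": 1},{"x": 0,"y": 0,"z": 0,"ax": 0,"ay": 0,"az": 0,"gripper": 1},{"x": 0,"y": 0,"z": 0,"ax": 0,"ay": 0,"az": 0,"gripper": 1},{"x": 0,"y": 0,"z": 0,"ax": 0,"ay": 0,"az": 0,"gripper": 1},{"x": 0,"y": 0,"z": 0,"ax": 0,"ay": 0,"az": 0,"gripper": 1}]}}

```text
t: 10.95
tcp_pos: [0.6718, -0.1531, 0.1248]
eef_rot: [180.0, 0.0, -23.5]
ft_force: [-0.1, 1.0, 0.2]
gripper_width: 0.004
grip_force: 0.0
```

Call:
{"api": "servo_tool", "payload": {"deltas": [{"x": 0,"y": 0,"z": 0,"ax": 0,"ay": 0,"az": 0,"gripper": 1},{"x": 0,"y": 0,"z": 0,"ax": 0,"ay": 0,"az": 0,"gripper": 1},{"x": 0,"y": 0,"z": 0,"ax": 0,"ay": 0,"az": 0,"gripper": 1},{"x": 0,"y": 0,"z": 0,"ax": 0,"ay": 0,"az": 0,"gripper": 1},{"x": 0,"y": 0,"z": 0,"ax": 0,"ay": 0,"az": 0,"gripper": 1},{"x": 0,"y": 0,"z": 0,"ax": 0,"ay": 0,"az": 0,"gripper": 1},{"x": 0,"y": 0,"z": 0,"ax": 0,"ay": 0,"az": 0,"gripper": 1},{"x": 0,"y": 0,"z": 0,"ax": 0,"ay": 0,"az": 0,"gripper": 1}]}}

```text
t: 11.75
tcp_pos: [0.6718, -0.153, 0.1249]
eef_rot: [180.0, 0.0, -23.5]
ft_force: [-0.0, 0.9, -0.3]
gripper_width: 0.008
grip_force: 0.0
```

Call:
{"api": "servo_tool", "payload": {"deltas": [{"x": 0,"y": 0,"z": -10,"ax": 0,"ay": 0,"az": 0,"gripper": 1},{"x": 0,"y": 0,"z": -35,"ax": 0,"ay": 0,"az": 0,"gripper": 1},{"x": 0,"y": 0,"z": -65,"ax": 0,"ay": 0,"az": 0,"gripper": 1},{"x": 0,"y": 0,"z": -95,"ax": 0,"ay": 0,"az": 0,"gripper": 1},{"x": 0,"y": 0,"z": -115,"ax": 0,"ay": 0,"az": 0,"gripper": 1},{"x": 0,"y": 0,"z": -120,"ax": 0,"ay": 0,"az": 0,"gripper": 1}]}}

```text
t: 12.35
tcp_pos: [0.6731, -0.1533, 0.2491]
eef_rot: [-179.9, -0.3, -23.5]
ft_force: [0.4, -0.1, 0.6]
gripper_width: 0.001
grip_force: 0.0
```

```bash
python3 to.py 0.5266 0.1535 0.057
```

```text
t 12.35 tcp [ 0.6731 -0.1533  0.2491] rot [-179.9    -0.3   -23.52] f [ 0.42 -0.07  0.64] w 0.001 j [  3.3  21.7   2.8   0.1 -70.8  63.1]
tool delta mm [-257.7 -222.5  191.1]
```

Call:
{"api": "servo_tool", "payload": {"deltas": [{"x": -15,"y": -13,"z": 0,"ax": 0,"ay": 0,"az": 0,"gripper": 1},{"x": -50,"y": -43,"z": 0,"ax": 0,"ay": 0,"az": 0,"gripper": 1},{"x": -87,"y": -76,"z": 0,"ax": 0,"ay": 0,"az": 0,"gripper": 1},{"x": -124,"y": -108,"z": 0,"ax": 0,"ay": 0,"az": 0,"gripper": 1},{"x": -161,"y": -140,"z": 0,"ax": 0,"ay": 0,"az": 0,"gripper": 1},{"x": -198,"y": -172,"z": 0,"ax": 0,"ay": 0,"az": 0,"gripper": 1},{"x": -232,"y": -202,"z": 0,"ax": 0,"ay": 0,"az": 0,"gripper": 1},{"x": -256,"y": -223,"z": 0,"ax": 0,"ay": 0,"az": 0,"gripper": 1}]}}

```text
t: 13.15
tcp_pos: [0.5239, 0.1559, 0.2443]
eef_rot: [180.0, 0.0, -23.4]
ft_force: [0.4, 0.4, -0.3]
gripper_width: 0.003
grip_force: 0.0
```

Call:
{"api": "servo_tool", "payload": {"deltas": [{"x": 0,"y": 0,"z": 0,"ax": 0,"ay": 0,"az": 0,"gripper": 1},{"x": 0,"y": 0,"z": 20,"ax": 0,"ay": 0,"az": 0,"gripper": 1},{"x": 0,"y": 0,"z": 50,"ax": 0,"ay": 0,"az": 0,"gripper": 1},{"x": 0,"y": 0,"z": 80,"ax": 0,"ay": 0,"az": 0,"gripper": 1},{"x": 0,"y": 0,"z": 100,"ax": 0,"ay": 0,"az": 0,"gripper": 1},{"x": 0,"y": 0,"z": 110,"ax": 0,"ay": 0,"az": 0,"gripper": 1},{"x": 0,"y": 0,"z": 110,"ax": 0,"ay": 0,"az": 0,"gripper": 1},{"x": 0,"y": 0,"z": 110,"ax": 0,"ay": 0,"az": 0,"gripper": 1}]}}

```text
t: 13.95
tcp_pos: [0.5265, 0.1537, 0.1355]
eef_rot: [-180.0, -0.0, -23.5]
ft_force: [0.0, 0.0, 0.6]
gripper_width: 0.004
grip_force: 0.0
```

```bash
python3 to.py 0.5266 0.1535 0.057
```

```text
t 13.95 tcp [0.5265 0.1537 0.1355] rot [-1.7999e+02 -3.0000e-02 -2.3530e+01] f [0.03 0.02 0.6 ] w 0.004 j [ 36.8  14.4 -23.8   0.  -51.7  29.7]
tool delta mm [ 0.1  0.2 78.5]
```

Call:
{"api": "servo_tool", "payload": {"deltas": [{"x": 0,"y": 0,"z": 10,"ax": 0,"ay": 0,"az": 0,"gripper": 1},{"x": 0,"y": 0,"z": 30,"ax": 0,"ay": 0,"az": 0,"gripper": 1},{"x": 0,"y": 0,"z": 50,"ax": 0,"ay": 0,"az": 0,"gripper": 1},{"x": 0,"y": 0,"z": 66,"ax": 0,"ay": 0,"az": 0,"gripper": 1},{"x": 0,"y": 0,"z": 75,"ax": 0,"ay": 0,"az": 0,"gripper": 1},{"x": 0,"y": 0,"z": 78,"ax": 0,"ay": 0,"az": 0,"gripper": 1},{"x": 0,"y": 0,"z": 78,"ax": 0,"ay": 0,"az": 0,"gripper": 1},{"x": 0,"y": 0,"z": 78,"ax": 0,"ay": 0,"az": 0,"gripper": 1}]}}

```text
t: 14.75
tcp_pos: [0.5267, 0.154, 0.0576]
eef_rot: [-179.9, -0.0, -23.5]
ft_force: [0.7, -0.0, -0.1]
gripper_width: 0.003
grip_force: 0.0
```

```bash
python3 to.py 0.5266 0.1535 0.057; python3 - <<'E'
from rig import imaging
import cv2
d=imaging.get_image("scene");cv2.imwrite("pics/s3.png",cv2.resize(d["image"][120:300,220:460],(800,600)))
E
```

```text
t 14.75 tcp [0.5267 0.154  0.0576] rot [-1.7994e+02 -4.0000e-02 -2.3530e+01] f [ 0.72 -0.02 -0.11] w 0.003 j [ 36.8  20.1 -28.4   0.  -41.4  29.7]
tool delta mm [0.1 0.5 0.6]
```

View pics/s3.png

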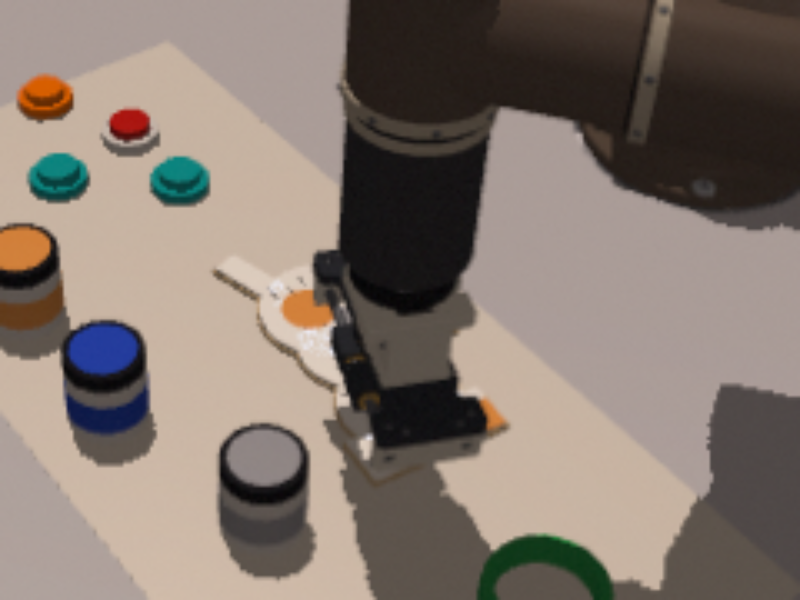

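The crop shows the gripper over the bare ear, whose visible corner is near (380,475). The caramel ear is at (495,415) and the jars haven't been disturbed. I'll hold here.

Call:
{"api": "servo_tool", "payload": {"deltas": [{"x": 0,"y": 0,"z": 0,"ax": 0,"ay": 0,"az": 0,"gripper": 1},{"x": 0,"y": 0,"z": 0,"ax": 0,"ay": 0,"az": 0,"gripper": 1},{"x": 0,"y": 0,"z": 0,"ax": 0,"ay": 0,"az": 0,"gripper": 1},{"x": 0,"y": 0,"z": 0,"ax": 0,"ay": 0,"az": 0,"gripper": 1},{"x": 0,"y": 0,"z": 0,"ax": 0,"ay": 0,"az": 0,"gripper": 1},{"x": 0,"y": 0,"z": 0,"ax": 0,"ay": 0,"az": 0,"gripper": 1},{"x": 0,"y": 0,"z": 0,"ax": 0,"ay": 0,"az": 0,"gripper": 1},{"x": 0,"y": 0,"z": 0,"ax": 0,"ay": 0,"az": 0,"gripper": 1}]}}

```text
t: 15.6
tcp_pos: [0.5262, 0.1537, 0.0568]
eef_rot: [180.0, 0.0, -23.5]
ft_force: [0.2, -1.0, 0.2]
gripper_width: 0.005
grip_force: 0.0
```

Call:
{"api": "servo_tool", "payload": {"deltas": [{"x": 0,"y": 0,"z": 0,"ax": 0,"ay": 0,"az": 0,"gripper": 1},{"x": 0,"y": 0,"z": 0,"ax": 0,"ay": 0,"az": 0,"gripper": 1},{"x": 0,"y": 0,"z": 0,"ax": 0,"ay": 0,"az": 0,"gripper": 1},{"x": 0,"y": 0,"z": 0,"ax": 0,"ay": 0,"az": 0,"gripper": 1},{"x": 0,"y": 0,"z": 0,"ax": 0,"ay": 0,"az": 0,"gripper": 1},{"x": 0,"y": 0,"z": 0,"ax": 0,"ay": 0,"az": 0,"gripper": 1},{"x": 0,"y": 0,"z": 0,"ax": 0,"ay": 0,"az": 0,"gripper": 1},{"x": 0,"y": 0,"z": 0,"ax": 0,"ay": 0,"az": 0,"gripper": 1}]}}

```text
t: 16.4
tcp_pos: [0.5261, 0.1536, 0.0569]
eef_rot: [-180.0, -0.0, -23.5]
ft_force: [0.9, 0.4, 0.2]
gripper_width: 0.004
grip_force: 0.0
```

Call:
{"api": "servo_tool", "payload": {"deltas": [{"x": 0,"y": 0,"z": 0,"ax": 0,"ay": 0,"az": 0,"gripper": 1},{"x": 0,"y": 0,"z": 0,"ax": 0,"ay": 0,"az": 0,"gripper": 1},{"x": 0,"y": 0,"z": 0,"ax": 0,"ay": 0,"az": 0,"gripper": 1},{"x": 0,"y": 0,"z": 0,"ax": 0,"ay": 0,"az": 0,"gripper": 1},{"x": 0,"y": 0,"z": 0,"ax": 0,"ay": 0,"az": 0,"gripper": 1},{"x": 0,"y": 0,"z": 0,"ax": 0,"ay": 0,"az": 0,"gripper": 1},{"x": 0,"y": 0,"z": 0,"ax": 0,"ay": 0,"az": 0,"gripper": 1},{"x": 0,"y": 0,"z": 0,"ax": 0,"ay": 0,"az": 0,"gripper": 1}]}}

```text
t: 17.2
tcp_pos: [0.5262, 0.1536, 0.0569]
eef_rot: [-180.0, -0.0, -23.5]
ft_force: [-0.3, 0.3, 0.3]
gripper_width: 0.005
grip_force: 0.0
```

```bash
python3 to.py 0.5266 0.1535 0.057; python3 -c "
from rig import job
print(job.close_job())"
```

```text
t 17.2 tcp [0.5262 0.1536 0.0569] rot [-180.     -0.    -23.54] f [-0.29  0.33  0.26] w 0.005 j [ 36.8  20.1 -28.5   0.  -41.4  29.7]
tool delta mm [ 0.5 -0.  -0.1]
the job is handed in; nothing more can be done
None
```

I pressed the red button to its stop and let it go, held 3 cm above the caramel lid for over 2 s, then did the same above the bare white ear, and handed the job in at 17.2 s still pointing there; no verdict was returned.

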